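# Prove the matching hub on the keyed test shaft

## Robot

A 6-joint arm with a two-finger parallel gripper is mounted at the origin on the work surface. World frame = base frame: x ahead of the robot, y to its left, z up, the work surface at z = 0. Lengths are in m, angles in rad, forces in N, time in s.
With the tool pointing down it reaches from about 0.25 to 0.775 m from the base axis. Payload 4 kg.
Tool frame: the origin (TCP) lies on the centre line of the jaws, within the pads' length; the fingertips stand 17 mm ahead of it and the grasp point (between the pads) lies 2 mm behind it; z points along the fingers, y is the line along which they close (so a half turn about z gives the same grasp; the last joint's range is limited). The gripper opens to 94 mm and grips with 3 to 60 N. Pads are 16 mm wide; open, the fingers measure 119 mm over their backs; the gripper's body (75 mm by 177 mm) begins 78 mm behind the grasp point.
Start: joints at [-1.386, 0.087, 1.371, -0, 1.684, -0.103], TCP at [0.156, -0.527, 0.223] pointing down, gripper open.
Joint ranges: [-3.1, 3.1], [-0.76, 2.03], [0.27, 2.55], [-1.08, 4.22], [0.17, 2.65], [-2.57, 2.57]. Speed limits (rad/s): [2.79, 2.79, 3.14, 3.14, 3.14, 3.14].

## Interface

Orientations are given as [roll, pitch, yaw] about the fixed x, y, z axes, in that order (R = Rz(yaw) Ry(pitch) Rx(roll)).
In Python, from bench import robot gives the robot as it stands.
- The arm moves only by the tool servo_tool, never from a script. Its argument "plan" is a list of rows, each a list of 7 numbers: the shift along the tool's x, y, z normalised to -1 to 1, where 1 is 0.1 m, then the turn, a rotation vector about the tool's x, y, z normalised to -1 to 1, where 1 is pi/2 rad, then the finger opening in mm, from 0 to 94. In form: [[x, y, z, ax, ay, az, gripper], ...]. A call has 1 to 12 rows; each row is the pose to reach, as a shift and turn from the pose commanded when the call began, along the tool's axes at that moment; what a row does not reach only later rows make up. A row lasts 1/12 s, in which the tool goes at most 41.7 mm and 7.16 degrees, less where a joint would pass 70% of its speed; a pose out of reach is approached as far as the arm can. A call with a number of a shift or a turn outside -1 to 1 is refused whole. A call with a gripper value outside its range is refused whole. The fingers move at their own pace and stop on an object; the grip force is fixed at half the most. Time passes only in rows, so rows that repeat a pose let the fingers close. It gives the time, the measured TCP pose, the force, the opening and the grip force at its end, in the units of the state.
- robot.get_obs(): the state, without advancing time (a new reading comes with each control period).
- robot.snapshot(name): name is "scene" or "top" or "wrist"; returns the picture (480x640x3 uint8, red, green, blue); there is no depth.
- robot.camera_params(name): a dict with "camera_matrix" (3x3 intrinsics, pixels), "distortion" ([k1, k2, p1, p2, k3] as OpenCV has them; the pictures are not rectified), "rvec" (rotation vector, rad) and "tvec" (3), from world to camera coordinates, as OpenCV has them; the wrist camera has in their place "tool_from_camera" (4x4, takes a point from camera to tool coordinates, whose origin is the TCP and whose axes are the flange's). Camera axes: x right, y down, z forward; pixel columns grow to the right and rows downward; lengths in m; the calibration is good to about 2 mm. A picture is of the moment at which its call begins: read the wrist's pose just before it. camera_params takes no time and is no camera call.
- robot.close_job(): hands the job in; it is judged then, once.
Trained networks look in the newest picture that a camera, given by its name, has taken for a name from the list of things; names that differ only in an ending like _2 or _b are one class to them, and where a whole thing is asked for, a point or a joint stands for the part that bears it (a point fixed in the world has none). Each returns a list of dicts, best first, with "conf" (0 to 1); they miss things now and then, are a little off and sometimes report something else, mostly with a low value. They report only what shows in the picture. A call takes as long as a camera call. They do not tell look-alikes from the thing itself.
- robot.find_in(thing, camera): "extent" ([centre column, centre row, width, height] in pixels, round what is visible of it).
The state is a dict: "time": time; "joint_positions": joint angles; "qvel": joint speeds; "joint_torque": joint torques, N m; "tool_pos": TCP position; "ee_rot": TCP orientation; "wrist_force": force on the tool from outside, world axes, zero at the start; "wrist_torque": the same for the moment, N m; "width": finger opening in m; "finger_force": force on a finger pad.
Only numpy, scipy, OpenCV 4.12 (cv2) and the standard library are available. Lean on these libraries where they do the work, as an engineer would, in place of code of your own. Each camera call takes 0.05 s, during which the arm holds its last target. There are 200 camera calls.

## Task

One of the three pulley hubs has two keyways that line up with the two keys on the sloping test shaft: slide that hub, flange first, all the way down until it sits flat on the shaft's collar. Then turn the shaft clockwise with it (as seen looking at the shaft's free end) until it comes up against its stop, and let go, leaving the hub on the shaft. Leave the other two hubs and the hammer where they lie, and do not knock over the bottle.

Things in the scene. Friction and masses are not known exactly. Their poses are not given: they have to be found in the camera images.
- hub_a: aluminium pulley hub, flange down: flange 96 mm across, 24 mm high; on it a square boss to grip, 56 mm across, 32 mm high, flats parallel to x and y. 32 mm bore right through along z, with two keyways 12 mm wide reaching 23 mm from the axis, 120 degrees apart, at +60 and -60 degrees from x; hubs differ only in this. About 0.55 kg. Origin: centre of underside, z up
- hub_b: aluminium pulley hub, flange down: flange 96 mm across, 24 mm high; on it a square boss to grip, 56 mm across, 32 mm high, flats parallel to x and y. 32 mm bore right through along z, with two keyways 12 mm wide reaching 23 mm from the axis, 180 degrees apart, at +90 and -90 degrees from x; hubs differ only in this. About 0.55 kg. Origin: centre of underside, z up
- hub_c: aluminium pulley hub, flange down: flange 96 mm across, 24 mm high; on it a square boss to grip, 56 mm across, 32 mm high, flats parallel to x and y. 32 mm bore right through along z, with two keyways 12 mm wide reaching 23 mm from the axis, 75 degrees apart, at +37.5 and -37.5 degrees from x; hubs differ only in this. About 0.55 kg. Origin: centre of underside, z up
- hub_a_mark (a point): point on hub_a's flange, 45 mm from the hub's axis along its x axis and 12 mm above its underside: it shows how far the hub is turned
- head: fixed sloping head of a grey test stand, carrying the shaft. Origin: centre of the upper face of the shaft's steel collar (60 mm across, turns with the shaft), 95 mm above the bench, where the hub's underside must rest. z: along the shaft to its free end, up and back towards the robot, 32 degrees from vertical; x: up the slope, away from the robot
- shaft_end (a point): centre of the shaft's free end, 50 mm from the collar. Shaft 28 mm thick, last 12 mm tapered to 18 mm. Two brass keys 120 degrees apart, 8 mm wide, out to 21 mm from the axis, run 26 mm up from the collar, tops rounded: a hub stops 26 mm short of the collar until its keyways stand over them (play 6 degrees either way). The shaft turns stiffly (0.2 N m) and stays put
- stop_pin (a point): fixed stop pin beside the collar, 40 mm from the axis on the head's +x side. The middle direction between the keys is not measured: it starts 34 to 75 degrees from the head's +x towards +y; turned clockwise (seen from the free end) the shaft meets its stop when it points along +x, at this pin. A fitted hub's x axis follows it, but for the play
- bottle: bystander: upright white plastic bottle with yellow cap, 66 mm across, 170 mm high, origin at the centre of its underside
- hammer: bystander: hammer 260 mm long lying on the bench along its x axis
There are look-alikes about, which are no part of the job. Leave any orange look-alike of the hub_a alone.

How it is judged:
On the way, in this order (a step that is already met when the one before it is completed fails the run):
1. the matching hub sits fully home on the shaft's collar, keys in its keyways (distance between hub_a and head below 0.0055 m and angle between the z axis of hub_a and the z axis of head, either way round below 0.07 rad), for 0.2 s.
2. the shaft is turned clockwise to its stop by the hub, the hub still home (all of step 1 and y of hub_a_mark in the frame of head below 0.009 m and x of hub_a_mark in the frame of head above 0.03 m), for 0.2 s.
At the end, for the whole second after the job is handed in: Matching hub home on the collar (origin within 5.5 mm of its centre, axes within 4 degrees), turned to the stop (mark at most 9 mm, 11 degrees, short), let go, still; the other hubs within 25 mm and the hammer within 40 mm of their starts; bottle upright (all of step 2 and linear speed of hub_a below 0.01 m/s and distance of each of hub_b, hub_c from where it was at the start of the episode below 0.025 m and distance of hammer from where it was at the start of the episode below 0.04 m and angle between bottle's own z axis and vertical below 0.2 rad); the robot touches nothing.
It fails at once if the bottle is knocked over (angle between bottle's own z axis and vertical above 0.5 rad).
It also fails if it takes over 48 s, if anything falls off the work surface, if the arm or the gripper's body presses on something with over 40 N, if the wrist force passes 120 N, or if a joint passes its speed limit or range.

## Working session

There is one attempt and no reset: what is moved stays moved. The work goes in short steps, Python scripts to look and compute and a tool call to move; the robot and the scene stay as the last step left them, time stands still between calls to the robot, and variables do not carry over. Pictures are saved under pics/ and viewed, at most 10 in all, crops included, and the job is handed in when it is done.

Besides the shell and the picture viewer there is one more tool, called after "Emit:" as name([rows], argument=value, ...), one row to a line, values as JSON. servo_tool: Moves the arm, as the interface text tells. Scaled input: -1 to 1 covers 0.1 m each way for a shift and pi/2 rad each way for a turn. Its arguments: {"type":"object","properties":{"plan":{"type":"array","items":{"type":"array","items":{"type":"number"}}}},"required":["plan"]}

```bash
mkdir -p pics; ls
cat > h.py <<'E'
import numpy as np, cv2
from bench import robot
from scipy.spatial.transform import Rotation as R
def snap(cam,name=None):
    o=robot.get_obs(); im=robot.snapshot(cam)
    if name: cv2.imwrite(f'pics/{name}.png',im[:,:,::-1])
    return im,o
def T_tool(o):
    T=np.eye(4);T[:3,:3]=R.from_euler('xyz',o['ee_rot']).as_matrix();T[:3,3]=o['tool_pos'];return T
def cam(camname,o=None):
    p=robot.camera_params(camname);K=np.array(p['camera_matrix']);D=np.array(p['distortion'])
    if 'rvec' in p:
        Rm=cv2.Rodrigues(np.array(p['rvec'],float))[0];t=np.array(p['tvec'],float).ravel()
    else:
        T=np.linalg.inv(T_tool(o)@np.array(p['tool_from_camera']));Rm=T[:3,:3];t=T[:3,3]
    return K,D,Rm,t
def ray(c,uv):
    K,D,Rm,t=c
    n=cv2.undistortPoints(np.array([[uv]],float),K,D)[0,0]
    return -Rm.T@t, Rm.T@np.array([n[0],n[1],1])
def on_plane(c,uv,z):
    o,d=ray(c,uv); return o+d*(z-o[2])/d[2]
def proj(c,P):
    K,D,Rm,t=c
    return cv2.projectPoints(np.array(P,float).reshape(-1,1,3),cv2.Rodrigues(Rm)[0],t,K,D)[0][:,0]
E
python3 - <<'E'
from h import *
a,o=snap('top','top0');b,_=snap('scene','scene0')
print(o)
for n in ['top','scene']:
    c=cam(n);print(n,(-c[2].T@c[3]).round(3))
    for th in ['hub_a','head','shaft_end','stop_pin','bottle','hammer','hub_a_mark']:
        print(th,[(np.round(d['extent']).tolist(),round(d['conf'],2)) for d in robot.find_in(th,n)])
E
```

```text
pics
{'time': 0.0, 'joint_positions': array([-1.38607330e+00,  8.79388416e-02,  1.37225726e+00,  1.45932350e-05,
        1.68361192e+00, -1.03095311e-01]), 'qvel': array([ 5.27362834e-04, -1.26405850e-03, -1.97480868e-04, -1.06794310e-03,
       -5.04822332e-05, -9.20070591e-04]), 'joint_torque': array([ 5.21096536e-04, -3.40175521e+01, -3.02429402e+01,  7.16915075e-02,
        3.29190481e-02, -1.51957752e-04]), 'tool_pos': array([ 0.15603002, -0.52686022,  0.22131147]), 'ee_rot': array([-3.13939054e+00, -2.42416618e-04,  2.87819694e-01]), 'wrist_force': array([-0.13407617,  0.60943599,  0.02362263]), 'wrist_torque': array([ 0.01547926,  0.03020178, -0.06236188]), 'finger_force': 0.0, 'width': 0.09386809921101902}
top [0.416 0.06  1.179]
hub_a [([463.0, 294.0, 35.0, 39.0], 0.95), ([349.0, 234.0, 40.0, 40.0], 0.88), ([372.0, 296.0, 38.0, 37.0], 0.66), ([410.0, 212.0, 36.0, 37.0], 0.63)]
head [([258.0, 212.0, 46.0, 52.0], 0.76)]
shaft_end [([263.0, 212.0, 42.0, 48.0], 0.62), ([410.0, 213.0, 37.0, 38.0], 0.29)]
stop_pin [([258.0, 212.0, 45.0, 43.0], 0.62)]
bottle [([363.0, 156.0, 27.0, 38.0], 0.85)]
hammer [([164.0, 337.0, 51.0, 104.0], 0.83)]
hub_a_mark [([470.0, 220.0, 40.0, 37.0], 0.84), ([348.0, 232.0, 43.0, 38.0], 0.66), ([411.0, 213.0, 36.0, 35.0], 0.58)]
scene [ 1.222 -0.5    1.396]
hub_a [([221.0, 358.0, 47.0, 41.0], 0.8), ([274.0, 327.0, 41.0, 36.0], 0.78), ([188.0, 303.0, 35.0, 39.0], 0.71), ([310.0, 278.0, 36.0, 33.0], 0.65), ([252.0, 252.0, 34.0, 38.0], 0.57)]
head [([379.0, 224.0, 55.0, 37.0], 0.98)]
shaft_end [([379.0, 225.0, 52.0, 46.0], 0.62), ([276.0, 326.0, 38.0, 49.0], 0.55)]
stop_pin [([380.0, 226.0, 50.0, 43.0], 0.79), ([253.0, 253.0, 35.0, 37.0], 0.53)]
bottle [([351.0, 322.0, 31.0, 52.0], 0.81)]
hammer [([363.0, 141.0, 87.0, 39.0], 0.79)]
hub_a_mark [([276.0, 327.0, 37.0, 48.0], 0.72), ([310.0, 279.0, 42.0, 38.0], 0.72), ([223.0, 360.0, 37.0, 38.0], 0.71)]
```

View pics/top0.png

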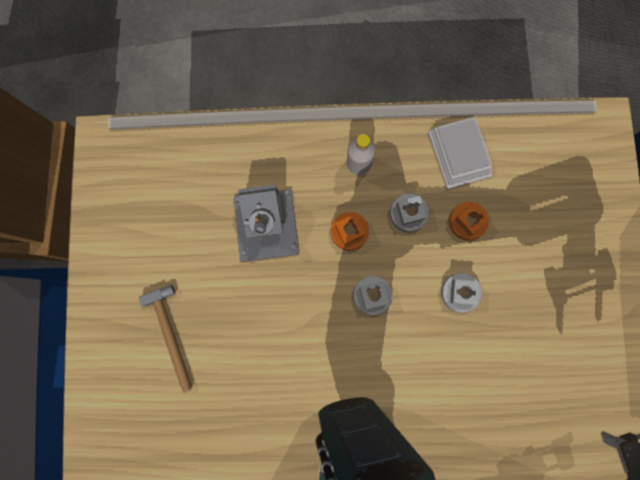

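View pics/scene0.png

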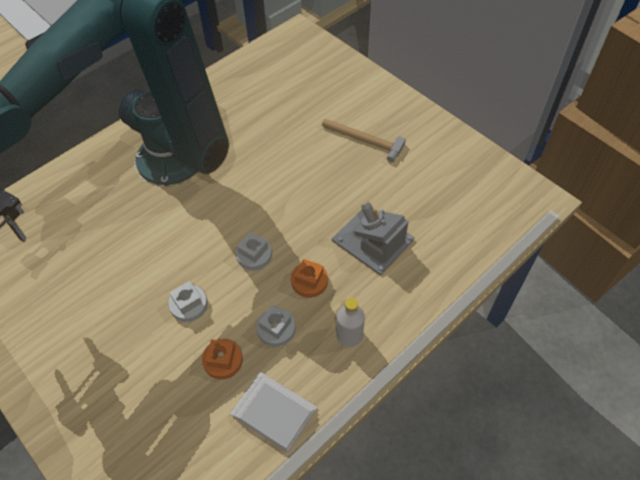

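The top picture shows grey hubs at (410,212), (374,295) and (462,293), with orange look-alikes at (349,231) and (469,221). The head is at (262,215) and the bottle at (363,155). The scene picture agrees with this. Next I'll enlarge the three grey hubs and the head.

Run:
```python
from h import *
im=cv2.imread('pics/top0.png')
def crop(u,v,r=24): return cv2.resize(im[v-r:v+r,u-r:u+r],(384,290) and (300,300),interpolation=cv2.INTER_CUBIC)
g=np.vstack([np.hstack([crop(410,212),crop(374,295)]),np.hstack([crop(462,293),crop(262,215)])])
cv2.imwrite('pics/c1.png',g)
c=cam('top')
for n,uv in dict(h1=(410,212),h2=(374,295),h3=(462,293)).items(): print(n,on_plane(c,uv,0.03).round(3))
print('head',on_plane(c,(258,218),0.11).round(3),'bottle base',on_plane(c,(360,168),0).round(3), on_plane(c,(363,141),.17).round(3))
print(c[2],robot.camera_params('wrist'))
```

```text
h1 [ 0.645 -0.139  0.03 ]
h2 [ 0.442 -0.041  0.03 ]
h3 [ 0.441 -0.255  0.03 ]
head [0.626 0.228 0.11 ] bottle base [ 0.771 -0.021  0.   ] [ 0.782 -0.019  0.17 ]
[[-0.02459031 -0.99905651 -0.03579683]
 [-0.99105674  0.02905994 -0.13023847]
 [ 0.13115584  0.03227408 -0.99083628]] {'camera_matrix': array([[383.48096777,   0.        , 319.4086827 ],
       [  0.        , 383.48096777, 239.38442246],
       [  0.        ,   0.        ,   1.        ]]), 'distortion': array([0.00724674, 0.        , 0.        , 0.        , 0.        ]), 'tool_from_camera': array([[-7.99222290e-04, -9.67522628e-01, -2.52783158e-01,
         7.37755764e-02],
       [ 9.99999644e-01, -7.05023042e-04, -4.63228091e-04,
        -9.88632416e-04],
       [ 2.69965710e-04, -2.52783438e-01,  9.67522848e-01,
        -1.63833551e-01],
       [ 0.00000000e+00,  0.00000000e+00,  0.00000000e+00,
         1.00000000e+00]])}
```

View pics/c1.png

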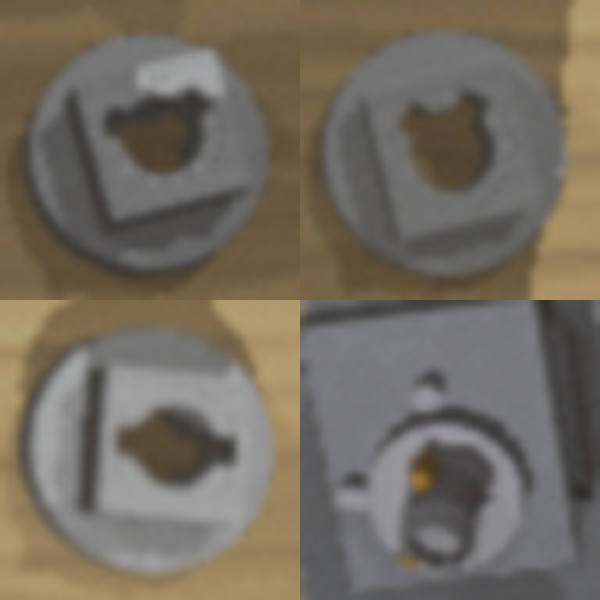

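Matching hub: top-left crop (410,212) has keyways about 120° apart and is grey, so it is hub_a. Of the others, (374,295) has about 75° (hub_c) and (462,293) has 180° (hub_b). The orange ones are look-alikes. The keys in the head crop point to the left (+y). I'll go above the head first for a close look at the key angle.

Emit:
servo_tool([
  [0.92, -1, -0.06, 0, 0, 0, 94],
  [0.92, -1, -0.06, 0, 0, 0, 94],
  [0.92, -1, -0.06, 0, 0, 0, 94],
  [0.92, -1, -0.06, 0, 0, 0, 94],
])

```text
time: 1.13
tool_pos: [0.2177, -0.4016, 0.2293]
ee_rot: [-3.141, -0.002, 0.291]
wrist_force: [0.3, -0.1, -0.3]
width: 0.0942
finger_force: 0.0
```

Emit:
servo_tool([
  [0.92, -1, -0.06, 0, 0, 0, 94],
  [0.92, -1, -0.06, 0, 0, 0, 94],
  [0.92, -1, -0.06, 0, 0, 0, 94],
  [0.92, -1, -0.06, 0, 0, 0, 94],
])

```text
time: 1.47
tool_pos: [0.2774, -0.2799, 0.2354]
ee_rot: [3.141, -0.002, 0.292]
wrist_force: [-0.9, 0.6, 0.5]
width: 0.0939
finger_force: 0.0
```

Emit:
servo_tool([
  [0.92, -1, -0.06, 0, 0, 0, 94],
  [0.92, -1, -0.06, 0, 0, 0, 94],
  [0.92, -1, -0.06, 0, 0, 0, 94],
  [0.92, -1, -0.06, 0, 0, 0, 94],
])

```text
time: 1.8
tool_pos: [0.3373, -0.1579, 0.2412]
ee_rot: [3.141, -0.003, 0.293]
wrist_force: [0.3, 0.1, -0.2]
width: 0.0938
finger_force: 0.0
```

Emit:
servo_tool([
  [0.92, -1, -0.06, 0, 0, 0, 94],
  [0.92, -1, -0.06, 0, 0, 0, 94],
  [0.92, -1, -0.06, 0, 0, 0, 94],
  [0.92, -1, -0.06, 0, 0, 0, 94],
])

```text
time: 2.13
tool_pos: [0.3973, -0.0356, 0.2469]
ee_rot: [-3.141, -0.002, 0.294]
wrist_force: [-0.0, 0.7, 0.7]
width: 0.0938
finger_force: 0.0
```

Emit:
servo_tool([
  [0.92, -1, -0.06, 0, 0, 0, 94],
  [0.92, -1, -0.06, 0, 0, 0, 94],
  [0.92, -1, -0.06, 0, 0, 0, 94],
  [0.92, -1, -0.06, 0, 0, 0, 94],
])

```text
time: 2.47
tool_pos: [0.4572, 0.0864, 0.2522]
ee_rot: [-3.14, -0.001, 0.293]
wrist_force: [0.1, -0.5, -0.1]
width: 0.094
finger_force: 0.0
```

Emit:
servo_tool([
  [0.92, -1, -0.06, 0, 0.07, 0, 94],
  [0.92, -1, -0.06, 0, 0.14, 0, 94],
  [0.92, -1, -0.06, 0, 0.21, 0, 94],
  [0.92, -1, -0.06, 0, 0.28, 0, 94],
  [0.92, -1, -0.06, 0, 0.356, 0, 94],
  [0.92, -1, -0.06, 0, 0.356, 0, 94],
  [0.92, -1, -0.06, 0, 0.356, 0, 94],
  [0.92, -1, -0.06, 0, 0.356, 0, 94],
])

```text
time: 3.13
tool_pos: [0.5164, 0.2039, 0.2604]
ee_rot: [3.141, -0.56, 0.287]
wrist_force: [0.0, 0.0, 1.0]
width: 0.0941
finger_force: 0.0
```

Run:
```python
from h import *
a,o=snap('wrist','w1');print(o['time'],o['tool_pos'],o['ee_rot'],o['joint_positions'].round(2))
for th in ['head','shaft_end','stop_pin']:
        print(th,[(np.round(d['extent']).tolist(),round(d['conf'],2)) for d in robot.find_in(th,'wrist')])
```

```text
3.1333 [0.51641178 0.20389331 0.26041709] [ 3.14072448 -0.56033085  0.2868878 ] [ 0.27 -0.3   1.75  0.01  1.13  1.55]
head [([337.0, 202.0, 113.0, 125.0], 0.56)]
shaft_end [([336.0, 200.0, 109.0, 124.0], 0.58)]
stop_pin [([336.0, 202.0, 108.0, 122.0], 0.72)]
```

View pics/w1.png

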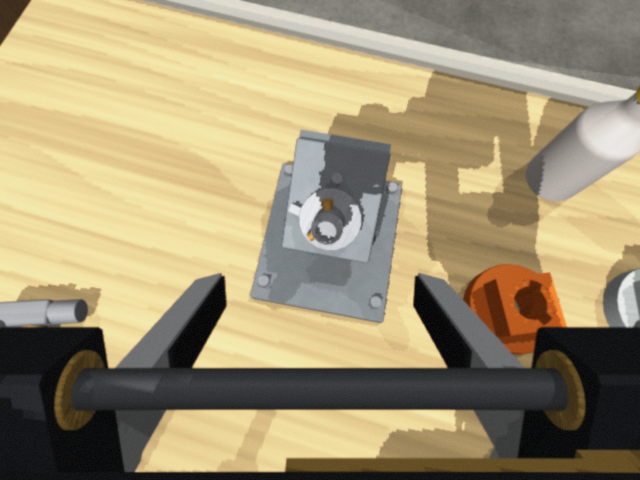

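The head is at (335,205): collar around (331,219), shaft end around (326,228), stop pin near (337,178), brass keys near (326,204) and (310,237). I'll enlarge it.

Run:
```python
import cv2
im=cv2.imread('pics/w1.png')[160:260,270:400]
im=cv2.resize(im,None,fx=6,fy=6,interpolation=cv2.INTER_CUBIC)
for i in range(0,130,10):
    cv2.putText(im,str(270+i),(i*6,10),0,.35,(0,0,255),1);cv2.line(im,(i*6,12),(i*6,18),(0,0,255),1)
for i in range(0,100,10):
    cv2.putText(im,str(160+i),(0,i*6+4),0,.35,(0,0,255),1)
cv2.imwrite('pics/c2.png',im)
```

```text
(no output)
```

View pics/c2.png

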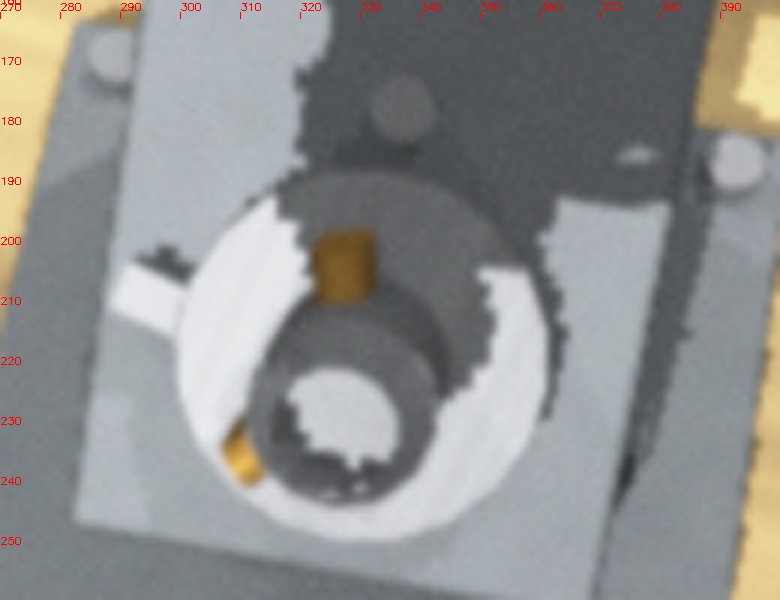

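```bash
cat > fit.py <<'E'
from h import *
from scipy.optimize import least_squares
o=dict(tool_pos=np.array([0.51641178,0.20389331,0.26041709]),ee_rot=np.array([3.14072448,-0.56033085,0.2868878]))
c=cam('wrist',o); th=np.radians(32)
def Rh(psi): return R.from_euler('zy',[psi,-th]).as_matrix()   # z tilts to -x
a=np.linspace(0,2*np.pi,72,endpoint=False)
def model(p):
    H=Rh(p[2]);O=np.array([p[0],p[1],.095+p[3]])
    cp=proj(c,O+(H@np.array([.03*np.cos(a),.03*np.sin(a),0*a])).T)
    se=proj(c,O+H@[0,0,.05])[0]
    e=proj(c,np.array([O+H@[-.035,.035,0],O+H@[-.035,-.035,0]]));s=(e[1]-e[0])
    pin=proj(c,O+H@[.04,0,0])[0]
    return cp,se,np.arctan2(s[1],s[0]),pin
def res(p):
    cp,se,s,pin=model(p)
    return np.r_[cp[:,0].min()-298,cp[:,0].max()-360,cp[:,1].min()-188,cp[:,1].max()-250,se-[326.5,229],
       40*(s-np.arctan2(13,86)),.5*(pin[0]-337),p[3]*500]
E
python3 - <<'E'
from fit import *
r=least_squares(res,[.615,.222,.14,0]);p=r.x;print(p,np.degrees(p[2]),r.fun.round(2))
print(model(p)[1:])
H=Rh(p[2]);O=np.array([p[0],p[1],.095+p[3]])
def inhead(uv,z):
    q,d=ray(c,uv);q=H.T@(q-O);d=H.T@d;return q+d*(z-q[2])/d[2]
for n,uv,z in [('lug outer',(290,209),0),('lug out',(290,209),-.006),('pin',(337,177),0),('pin',(337,177),-.006),('key1 tip top',(325,203),.026),('key1 outer-base',(325,203),.02),('key1',(325,203),.01),('key2',(309,234),.026),('key2',(309,234),.015),('key2',(309,234),.0)]:
    q=inhead(uv,z);print(n,z,q.round(4),np.hypot(q[0],q[1]).round(4),np.degrees(np.arctan2(q[1],q[0])).round(1))
E
```

```text
[ 6.19819172e-01  2.24095280e-01  1.25756162e-01 -5.23543253e-04] 7.205297321430895 [ 1.8   2.13 -0.43 -0.6  -3.18  0.86  0.21 -0.53 -0.26]
(array([323.31777619, 229.86103936]), np.float64(0.15515757656526247), array([335.93757676, 177.12712611]))
lug outer 0 [0.004  0.0403 0.    ] 0.0405 84.3
lug out -0.006 [ 0.0029  0.0416 -0.006 ] 0.0417 86.0
pin 0 [ 0.0402 -0.001   0.    ] 0.0403 -1.4
pin -0.006 [ 0.0397 -0.0004 -0.006 ] 0.0397 -0.6
key1 tip top 0.026 [0.0187 0.0042 0.026 ] 0.0191 12.6
key1 outer-base 0.02 [0.0177 0.0049 0.02  ] 0.0184 15.4
key1 0.01 [0.0161 0.006  0.01  ] 0.0172 20.5
key2 0.026 [-0.0113  0.0152  0.026 ] 0.0189 126.6
key2 0.015 [-0.014   0.0168  0.015 ] 0.0219 129.8
key2 0.0 [-0.0177  0.0191  0.    ] 0.0261 132.9
```

```bash
sed -i "s/'zy',\[psi/'ZY',[psi/; s/min()-298/min()-299.6/; s/max()-360/max()-361.2/; s/\[326.5,229\]/[327.2,229]/" fit.py
cat > fr.py <<'E'
from fit import *
r=least_squares(res,[.615,.222,.14,0]);p=r.x;print(p,np.degrees(p[2]),r.fun.round(2))
H=Rh(p[2]);O=np.array([p[0],p[1],.095+p[3]])
def inhead(uv,z):
    q,d=ray(c,uv);q=H.T@(q-O);d=H.T@d;return q+d*(z-q[2])/d[2]
for n,uv,z in [('lug outer',(291.,209),0),('lug out',(291.,209),-.006),('pin',(337,177.5),0),('pin',(337,177.5),-.006)]:
    q=inhead(uv,z);print(n,z,q.round(4),np.hypot(q[0],q[1]).round(4),np.degrees(np.arctan2(q[1],q[0])).round(1))
im=cv2.imread('pics/w1.png')
big=cv2.resize(im[160:260,270:400],None,fx=6,fy=6,interpolation=cv2.INTER_CUBIC)
def draw(P,col):
    uv=(proj(c,O+(H@np.array(P).T).T)-[270,160]+.5)*6
    cv2.polylines(big,[uv.astype(int)],True,col,1)
ci=lambda r,z:np.array([r*np.cos(a),r*np.sin(a),0*a+z]).T
draw(ci(.03,0),(0,0,255));draw(ci(.009,.05),(0,0,255));draw(ci(.014,.038),(255,0,0))
import sys
phi=np.radians(float(sys.argv[1]))
for s in (-1,1):
    k=phi+s*np.pi/3;u=np.array([np.cos(k),np.sin(k),0]);v=np.array([-u[1],u[0],0])
    for z in (0,.026): draw([u*.012+v*.004+[0,0,z],u*.021+v*.004+[0,0,z],u*.021-v*.004+[0,0,z],u*.012-v*.004+[0,0,z]],(0,255,0))
cv2.imwrite('pics/c3.png',big)
E
python3 fr.py 72
```

```text
[ 6.20014698e-01  2.24379691e-01  1.26404445e-01 -5.15829015e-04] 7.242441225066704 [-0.35  0.72 -0.66 -0.99 -0.21  1.39  0.15 -0.26 -0.26]
lug outer 0 [0.0037 0.0387 0.    ] 0.0389 84.5
lug out -0.006 [ 0.0026  0.0395 -0.006 ] 0.0396 86.3
pin 0 [ 0.0396 -0.0006  0.    ] 0.0396 -0.8
pin -0.006 [ 0.039  -0.0004 -0.006 ] 0.039 -0.6
```

View pics/c3.png

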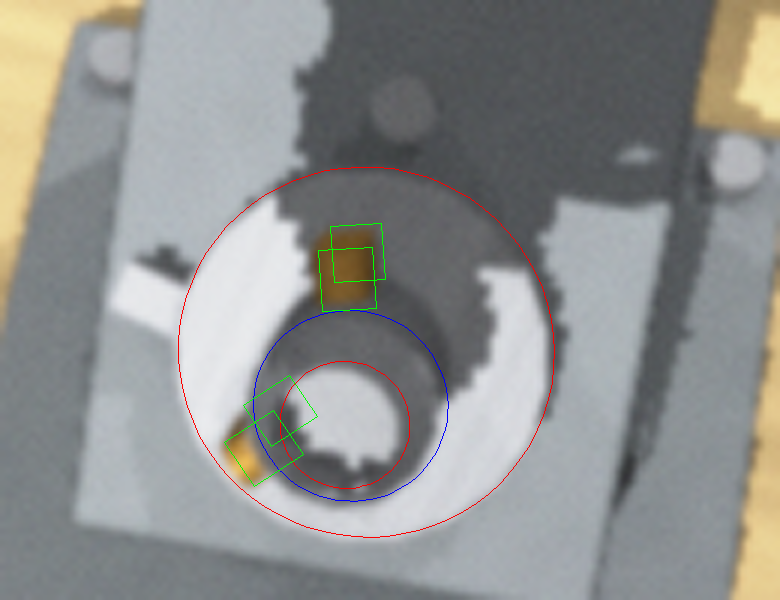

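The overlay fits: the head is at about (0.620, 0.224, 0.0945), its heading is 7.2°, and the middle direction between the keys is about 73°. The lug at (291,209) agrees. Now to hub_a.

Emit:
servo_tool([
  [0, 1, 0, 0, -0.07, 0, 94],
  [0, 1, 0, 0, -0.14, 0, 94],
  [0, 1, 0, 0, -0.21, 0, 94],
  [0, 1, 0, 0, -0.28, 0, 94],
  [0, 1, 0, 0, -0.356, 0, 94],
])

```text
time: 3.75
tool_pos: [0.5453, 0.1067, 0.2605]
ee_rot: [3.141, 0.002, 0.284]
wrist_force: [0.1, 0.5, 0.4]
width: 0.0944
finger_force: 0.0
```

Emit:
servo_tool([
  [0, 1, 0, 0, 0, 0, 94],
  [0, 1, 0, 0, 0, 0, 94],
  [0, 1, 0, 0, 0, 0, 94],
])

```text
time: 4.0
tool_pos: [0.5746, 0.0087, 0.2576]
ee_rot: [3.139, 0.002, 0.285]
wrist_force: [-0.9, 0.0, 0.8]
width: 0.0938
finger_force: 0.0
```

Emit:
servo_tool([
  [0.13, 1, 0.2, 0, 0, 0, 94],
  [0.13, 1, 0.2, 0, 0, 0, 94],
  [0.13, 1, 0.2, 0, 0, 0, 94],
])

```text
time: 4.25
tool_pos: [0.6146, -0.0843, 0.237]
ee_rot: [3.14, 0.001, 0.284]
wrist_force: [-1.0, 0.8, 0.1]
width: 0.0937
finger_force: 0.0
```

Emit:
servo_tool([
  [0.13, 0.66, 0.2, 0, 0, 0, 94],
  [0.13, 0.66, 0.2, 0, 0, 0, 94],
  [0.13, 0.66, 0.2, 0, 0, 0, 94],
  [0.13, 0.66, 0.2, 0, 0, 0, 94],
])

```text
time: 4.58
tool_pos: [0.6445, -0.1409, 0.2167]
ee_rot: [-3.14, 0.002, 0.285]
wrist_force: [0.4, 1.2, -0.3]
width: 0.0941
finger_force: 0.0
```

Run:
```python
from h import *
import pickle
a,o=snap('wrist','w2');pickle.dump(o,open('w2.pkl','wb'));print(o['time'],o['tool_pos'],o['ee_rot'],o['joint_positions'].round(2))
print([(np.round(d['extent']).tolist(),round(d['conf'],2)) for d in robot.find_in('hub_a','wrist')])
im=cv2.imread('pics/w2.png')
uv=proj(cam('wrist',o),[[.645,-.139,.03]])[0];print(uv)
u,v=int(uv[0]),int(uv[1]);u0,v0=max(u-80,0),max(v-75,0)
g=cv2.resize(im[v0:v0+150,u0:u0+160],None,fx=4,fy=4,interpolation=cv2.INTER_CUBIC);print(u0,v0)
cv2.imwrite('pics/c4.png',g)
```

```text
4.5833 [ 0.64450914 -0.14087595  0.21668429] [-3.13983898e+00  2.25823784e-03  2.84901360e-01] [-0.3   0.34  1.08  0.    1.72  0.98]
[([319.0, 214.0, 103.0, 101.0], 0.85), ([370.0, 434.0, 89.0, 48.0], 0.82), ([153.0, 212.0, 114.0, 103.0], 0.68), ([195.0, 377.0, 62.0, 83.0], 0.58)]
[319.20096344 219.43052492]
239 144
```

View pics/c4.png

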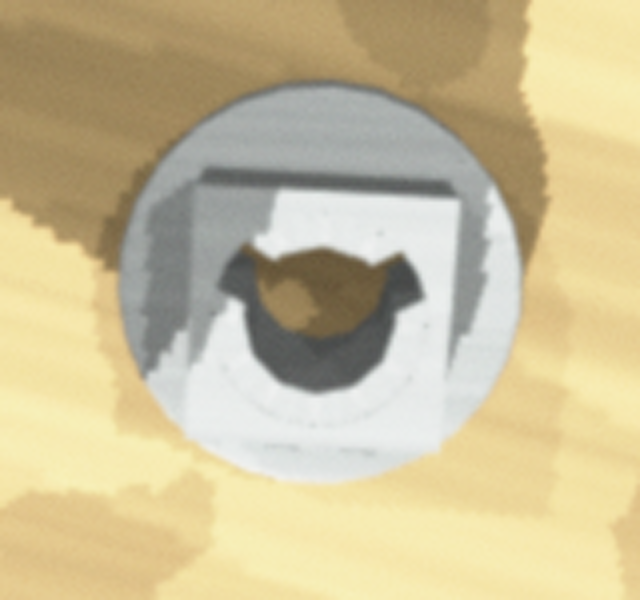

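The crop shows a grey hub with keyways at upper left (238,275) and upper right (405,280), about ±60° about the up direction, so it is hub_a. The boss top corners are (192,185), (460,198), (440,448) and (187,437).

Run:
```python
from h import *
import pickle
o=pickle.load(open('w2.pkl','rb'));c=cam('wrist',o)
P=np.array([on_plane(c,(239+x/4-.4,144+y/4-.4),.056) for x,y in [(192,185),(460,198),(440,448),(187,437)]])
print(P.round(4),P.mean(0).round(4))
print('sides',np.linalg.norm(np.roll(P,-1,0)-P,axis=1).round(4))
for i,j in[(3,0),(2,1)]: d=P[j]-P[i];print('x dir',np.degrees(np.arctan2(d[1],d[0])))
for i,j in[(1,0),(2,3)]: d=P[j]-P[i];print('y dir',np.degrees(np.arctan2(d[1],d[0]))-90)
m=np.array([on_plane(c,(239+x/4-.4,144+y/4-.4),.056) for x,y in [(238,275),(405,280)]]);print(m)
T=T_tool(o);print('tool',T[:3,:3].round(3))
Q=np.append(P.mean(0),1);Q[2]=.045;print('in tool',(np.linalg.inv(T)@Q)[:3])
```

```text
[[ 0.667  -0.1039  0.056 ]
 [ 0.6803 -0.1591  0.056 ]
 [ 0.6262 -0.1716  0.056 ]
 [ 0.6129 -0.1173  0.056 ]] [ 0.6466 -0.138   0.056 ]
sides [0.0568 0.0555 0.0559 0.0557]
x dir 13.888957119995315
x dir 13.013866383071587
y dir 13.513170256245743
y dir 13.711543535647849
[[ 0.65109739 -0.11841177  0.056     ]
 [ 0.66011678 -0.15314209  0.056     ]]
tool [[ 0.96   0.281 -0.003]
 [ 0.281 -0.96   0.001]
 [-0.002 -0.002 -1.   ]]
in tool [ 0.00320131 -0.00187244  0.17168104]
```

Emit:
servo_tool([
  [0.03, -0.02, 0.35, 0, 0, 0.031, 94],
  [0.03, -0.02, 0.7, 0, 0, 0.031, 94],
  [0.03, -0.02, 1, 0, 0, 0.031, 94],
  [0.03, -0.02, 1, 0, 0, 0.031, 94],
])

```text
time: 5.02
tool_pos: [0.6423, -0.1334, 0.1115]
ee_rot: [-3.135, 0.011, 0.241]
wrist_force: [-1.2, 0.1, -1.3]
width: 0.0937
finger_force: 0.0
```

Emit:
servo_tool([
  [0, 0, 0.3, 0, 0, 0, 94],
  [0, 0, 0.5, 0, 0, 0, 94],
  [0, 0, 0.6, 0, 0, 0, 94],
  [0, 0, 0.7, 0, 0, 0, 94],
  [0, 0, 0.7, 0, 0, 0, 94],
  [0, 0, 0.7, 0, 0, 0, 94],
])

```text
time: 5.52
tool_pos: [0.647, -0.1361, 0.05]
ee_rot: [3.141, -0.002, 0.24]
wrist_force: [-0.1, 0.3, -0.3]
width: 0.0938
finger_force: 0.0
```

Run:
```python
from h import *
o=robot.get_obs();print(o['time'],o['tool_pos'],o['ee_rot'],o['wrist_force'])
Q=np.array([.6466,-.138,.045,1]);print('in tool',(np.linalg.inv(T_tool(o))@Q)[:3])
```

```text
5.5167 [ 0.64698416 -0.13607689  0.04997717] [ 3.14061111e+00 -1.62129882e-03  2.39567332e-01] [-0.0734668   0.25258335 -0.2584291 ]
in tool [-0.00083758  0.00177215  0.00497756]
```

Emit:
servo_tool([
  [-0.01, 0.018, 0.04, 0, 0, 0, 94],
  [-0.01, 0.018, 0.04, 0, 0, 0, 94],
  [-0.01, 0.018, 0.04, 0, 0, 0, 80],
  [-0.01, 0.018, 0.04, 0, 0, 0, 65],
  [-0.01, 0.018, 0.04, 0, 0, 0, 50],
  [-0.01, 0.018, 0.04, 0, 0, 0, 40],
  [-0.01, 0.018, 0.04, 0, 0, 0, 40],
  [-0.01, 0.018, 0.04, 0, 0, 0, 40],
])

```text
time: 6.18
tool_pos: [0.6459, -0.1386, 0.0446]
ee_rot: [3.14, -0.0, 0.239]
wrist_force: [1.2, -1.4, -1.6]
width: 0.0574
finger_force: 3.7
```

Emit:
servo_tool([
  [0, 0, 0, 0, 0, 0, 40],
  [0, 0, 0, 0, 0, 0, 40],
  [0, 0, 0, 0, 0, 0, 40],
  [0, 0, -0.3, 0, 0, 0, 40],
  [0, 0, -0.6, 0, 0, 0, 40],
  [0, 0, -1, 0, 0, 0, 40],
  [0, 0, -1, 0, 0, 0, 40],
])

```text
time: 6.77
tool_pos: [0.6491, -0.1388, 0.1525]
ee_rot: [3.136, -0.011, 0.239]
wrist_force: [2.1, -0.3, -1.5]
width: 0.0562
finger_force: 31.2
```

Emit:
servo_tool([
  [0, 0, -0.4, 0, 0, 0, 40],
  [0, 0, -0.8, 0, 0, 0, 40],
  [0, 0, -1, 0, 0, 0, 40],
  [0, 0, -1, 0, 0, 0, 40],
])

```text
time: 7.1
tool_pos: [0.6475, -0.1384, 0.2492]
ee_rot: [3.137, -0.008, 0.239]
wrist_force: [1.5, -0.4, -4.3]
width: 0.0558
finger_force: 31.2
```

Emit:
servo_tool([
  [0, 0, -0.3, 0, 0, 0, 40],
  [0, 0, -0.3, 0, 0, 0, 40],
  [0, 0, -0.3, 0, 0, 0, 40],
])

```text
time: 7.35
tool_pos: [0.6459, -0.1381, 0.2726]
ee_rot: [-3.141, 0.001, 0.239]
wrist_force: [-0.4, -0.3, -5.7]
width: 0.0564
finger_force: 31.2
```

```bash
cat > tgt.py <<'E'
from h import *
import sys
O=np.array([.620,.2244,.0945]);H=R.from_euler('ZY',[7.24,-32],degrees=True).as_matrix()
def go(s,phi,hub=.0446,dx=0,dy=0):
    o=robot.get_obs();T=T_tool(o)
    G=np.eye(4);G[:3,:3]=H@R.from_euler('z',phi,degrees=True).as_matrix()@np.diag([1,-1,-1])
    G[:3,3]=O+H@[dx,dy,s+hub]
    D=np.linalg.inv(T)@G
    print('t',o['time'],'tool',o['tool_pos'].round(4),o['ee_rot'].round(3),'F',o['wrist_force'].round(1),o['wrist_torque'].round(2),'w',round(o['width'],4),'q',o['joint_positions'].round(2))
    h=H.T@(o['tool_pos']-O);print('tcp in head',h.round(4))
    print('shift',(D[:3,3]*10).round(3),'turn',(R.from_matrix(D[:3,:3]).as_rotvec()/(np.pi/2)).round(3))
if __name__=='__main__': go(*map(float,sys.argv[1:]))
E
python3 tgt.py .11 73
```

```text
t 7.35 tool [ 0.6459 -0.1381  0.2726] [-3.141e+00  1.000e-03  2.390e-01] F [-0.4 -0.3 -5.7] [-0.04  0.02  0.05] w 0.0564 q [-0.3   0.34  0.97  0.    1.83  1.04]
tcp in head [ 0.0774 -0.3629  0.1616]
shift [-0.206 -3.675  0.471] turn [-0.241  0.289 -0.719]
```

Emit:
servo_tool([
  [-0.03, -0.4, 0, 0, 0, 0, 40],
  [-0.05, -0.8, 0, 0, 0, 0, 40],
  [-0.07, -1, 0, 0, 0, 0, 40],
])

```text
time: 7.6
tool_pos: [0.6133, -0.0386, 0.2701]
ee_rot: [-3.135, 0.005, 0.242]
wrist_force: [-0.3, 2.0, -6.9]
width: 0.0559
finger_force: 31.4
```

Emit:
servo_tool([
  [-0.03, -0.4, 0, 0, 0, 0, 40],
  [-0.05, -0.8, 0, 0, 0, 0, 40],
  [-0.07, -1, 0, 0, 0, 0, 40],
])

```text
time: 7.85
tool_pos: [0.5823, 0.0573, 0.2705]
ee_rot: [-3.137, 0.005, 0.243]
wrist_force: [-0.2, -0.4, -5.6]
width: 0.0558
finger_force: 31.4
```

Emit:
servo_tool([
  [-0.03, -0.4, 0, -0.02, 0.024, -0.06, 40],
  [-0.05, -0.8, 0, -0.04, 0.048, -0.12, 40],
  [-0.07, -1, 0, -0.06, 0.072, -0.18, 40],
  [-0.07, -1, 0, -0.08, 0.096, -0.24, 40],
  [-0.07, -1, 0, -0.1, 0.12, -0.3, 40],
  [-0.07, -1, 0, -0.12, 0.145, -0.36, 40],
  [-0.07, -1, 0, -0.14, 0.17, -0.42, 40],
  [-0.07, -1, 0, -0.16, 0.193, -0.48, 40],
  [-0.07, -1, 0, -0.18, 0.217, -0.54, 40],
  [-0.07, -1, 0, -0.2, 0.241, -0.6, 40],
  [-0.07, -1, 0, -0.22, 0.265, -0.66, 40],
  [-0.07, -1, 0, -0.241, 0.289, -0.719, 40],
])

```text
time: 8.85
tool_pos: [0.5518, 0.1483, 0.2686]
ee_rot: [2.609, -0.151, 1.447]
wrist_force: [-0.8, 0.4, -6.4]
width: 0.0564
finger_force: 31.3
```

```bash
python3 tgt.py .09 73
```

```text
t 8.85 tool [0.5518 0.1483 0.2686] [ 2.609 -0.151  1.447] F [-0.8  0.4 -6.4] [-0.18  0.86  0.05] w 0.0564 q [ 0.18 -0.26  1.7  -0.03  1.15  0.35]
tcp in head [ 0.0267 -0.0668  0.1886]
shift [ 0.564 -0.444  0.542] turn [-0.004  0.001  0.003]
```

Emit:
servo_tool([
  [0.19, -0.15, 0.18, 0, 0, 0, 40],
  [0.38, -0.3, 0.36, 0, 0, 0, 40],
  [0.56, -0.44, 0.54, 0, 0, 0, 40],
  [0.56, -0.44, 0.54, 0, 0, 0, 40],
  [0.56, -0.44, 0.54, 0, 0, 0, 40],
])

```text
time: 9.27
tool_pos: [0.5489, 0.215, 0.2069]
ee_rot: [2.615, -0.149, 1.443]
wrist_force: [-0.3, 0.4, -6.7]
width: 0.056
finger_force: 32.9
```

```bash
python3 tgt.py .055 73
python3 - <<'E'
from h import *
a,o=snap('wrist','w3')
im=cv2.imread('pics/w3.png');cv2.imwrite('pics/w3c.png',cv2.resize(im[90:390,120:520],None,fx=2,fy=2,interpolation=cv2.INTER_CUBIC))
E
```

```text
t 9.2667 tool [0.5489 0.215  0.2069] [ 2.615 -0.149  1.443] F [-0.3  0.4 -6.7] [-0.22  0.78  0.  ] w 0.056 q [ 0.34 -0.18  1.75 -0.13  1.04  0.54]
tcp in head [-0.0013 -0.0004  0.1333]
shift [0.009 0.015 0.337] turn [-0.007  0.004  0.002]
```

View pics/w3c.png

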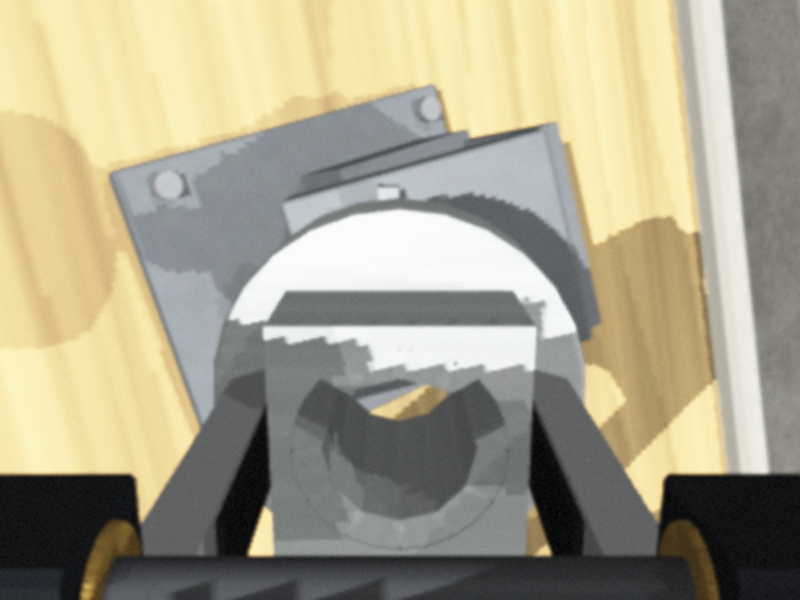

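The hub is held square in the jaws, with the bore open at crop (400,420). The shaft's lug at crop (388,190) lies close to the hub's x direction. Now down.

Emit:
servo_tool([
  [0.01, 0.01, 0.12, 0, 0, 0, 40],
  [0.01, 0.01, 0.24, 0, 0, 0, 40],
  [0.01, 0.01, 0.34, 0, 0, 0, 40],
  [0.01, 0.01, 0.34, 0, 0, 0, 40],
  [0.01, 0.01, 0.34, 0, 0, 0, 40],
])

```text
time: 9.73
tool_pos: [0.5713, 0.2172, 0.1848]
ee_rot: [2.605, -0.153, 1.442]
wrist_force: [0.2, 0.0, -6.3]
width: 0.0558
finger_force: 32.9
```

Emit:
servo_tool([
  [0, 0, 0.05, 0, 0, 0, 40],
  [0, 0, 0.1, 0, 0, 0, 40],
  [0, 0, 0.15, 0, 0, 0, 40],
  [0, 0, 0.15, 0, 0, 0, 40],
  [0, 0, 0.15, 0, 0, 0, 40],
])

```text
time: 10.15
tool_pos: [0.5792, 0.22, 0.1796]
ee_rot: [2.599, -0.158, 1.444]
wrist_force: [-17.9, -2.4, 12.5]
width: 0.0565
finger_force: 36.7
```

```bash
python3 tgt.py .027 73
```

```text
t 10.15 tool [0.5792 0.22   0.1796] [ 2.599 -0.158  1.444] F [-17.9  -2.4  12.5] [-0.35  2.55  0.01] w 0.0565 q [ 0.33 -0.1   1.75 -0.13  0.95  0.55]
tcp in head [0.0103 0.0008 0.0939]
shift [-0.038 -0.097  0.223] turn [ 0.002 -0.001 -0.   ]
```

Emit:
servo_tool([
  [0, 0, -0.1, 0, 0, 0, 40],
  [0, 0, -0.2, 0, 0, 0, 40],
  [0, 0, -0.2, 0, 0, 0, 40],
  [0, 0, -0.2, 0, 0, 0, 40],
  [0, 0, -0.2, 0, 0, 0, 40],
  [0, 0, -0.2, 0, 0, 0, 40],
])

```text
time: 10.65
tool_pos: [0.5687, 0.2175, 0.1898]
ee_rot: [2.604, -0.154, 1.443]
wrist_force: [0.4, 0.1, -6.1]
width: 0.0562
finger_force: 34.4
```

```bash
python3 tgt.py .06 73
```

```text
t 10.65 tool [0.5687 0.2175 0.1898] [ 2.604 -0.154  1.443] F [ 0.4  0.1 -6.1] [-0.12  0.85 -0.03] w 0.0562 q [ 0.33 -0.13  1.75 -0.13  0.98  0.55]
tcp in head [ 0.0066 -0.0004  0.1083]
shift [-0.016 -0.064  0.037] turn [-0.     0.001  0.   ]
```

Emit:
servo_tool([
  [0, 0, 0, 0, 0, 0, 40],
  [0, 0, 0, 0, 0, 0, 40],
])

```text
time: 10.82
tool_pos: [0.5688, 0.2176, 0.1901]
ee_rot: [2.603, -0.154, 1.443]
wrist_force: [0.3, -0.2, -5.9]
width: 0.0561
finger_force: 34.4
```

```bash
python3 tgt.py .06 73
```

```text
t 10.8167 tool [0.5688 0.2176 0.1901] [ 2.603 -0.154  1.443] F [ 0.3 -0.2 -5.9] [-0.16  0.85  0.02] w 0.0561 q [ 0.33 -0.13  1.75 -0.13  0.98  0.55]
tcp in head [ 0.0069 -0.0003  0.1085]
shift [-0.017 -0.067  0.039] turn [-0.     0.001  0.   ]
```

Emit:
servo_tool([
  [-0.01, -0.03, 0, 0, 0, 0, 40],
  [-0.017, -0.067, 0, 0, 0, 0, 40],
  [-0.017, -0.067, 0, 0, 0, 0, 40],
  [-0.017, -0.067, 0, 0, 0, 0, 40],
  [-0.017, -0.067, 0, 0, 0, 0, 40],
  [-0.017, -0.067, 0, 0, 0, 0, 40],
])

```text
time: 11.32
tool_pos: [0.5632, 0.2174, 0.1876]
ee_rot: [2.602, -0.155, 1.443]
wrist_force: [0.8, 0.0, -5.9]
width: 0.0565
finger_force: 34.4
```

```bash
python3 tgt.py .045 73
```

```text
t 11.3167 tool [0.5632 0.2174 0.1876] [ 2.602 -0.155  1.443] F [ 0.8  0.  -5.9] [-0.11  0.84  0.05] w 0.0565 q [ 0.34 -0.14  1.77 -0.14  0.97  0.55]
tcp in head [0.0008 0.0002 0.1093]
shift [-0.004 -0.007  0.197] turn [0.001 0.    0.   ]
```

Emit:
servo_tool([
  [0, -0.01, 0.07, 0, 0, 0, 40],
  [0, -0.01, 0.14, 0, 0, 0, 40],
  [0, -0.01, 0.2, 0, 0, 0, 40],
  [0, -0.01, 0.25, 0, 0, 0, 40],
  [0, -0.01, 0.25, 0, 0, 0, 40],
  [0, -0.01, 0.25, 0, 0, 0, 40],
  [0, -0.01, 0.25, 0, 0, 0, 40],
])

```text
time: 11.9
tool_pos: [0.5756, 0.2192, 0.1657]
ee_rot: [2.602, -0.155, 1.443]
wrist_force: [0.0, 0.8, -6.1]
width: 0.0564
finger_force: 34.4
```

```bash
python3 tgt.py .03 73
```

```text
t 11.9 tool [0.5756 0.2192 0.1657] [ 2.602 -0.155  1.443] F [ 0.   0.8 -6.1] [-0.12  0.84  0.03] w 0.0564 q [ 0.33 -0.1   1.77 -0.14  0.92  0.55]
tcp in head [-0.0002  0.0004  0.0841]
shift [-0.003  0.003  0.095] turn [0.001 0.    0.   ]
```

Hub is over the shaft end and free of force. I'll continue down past the taper and onto the keys.

Emit:
servo_tool([
  [0, 0, 0.03, 0, 0, 0, 40],
  [0, 0, 0.06, 0, 0, 0, 40],
  [0, 0, 0.1, 0, 0, 0, 40],
  [0, 0, 0.1, 0, 0, 0, 40],
  [0, 0, 0.1, 0, 0, 0, 40],
])

```text
time: 12.32
tool_pos: [0.5805, 0.2197, 0.1565]
ee_rot: [2.603, -0.154, 1.443]
wrist_force: [-0.4, 0.1, -6.7]
width: 0.0562
finger_force: 34.4
```

```bash
python3 tgt.py .015 73
```

```text
t 12.3167 tool [0.5805 0.2197 0.1565] [ 2.603 -0.154  1.443] F [-0.4  0.1 -6.7] [-0.15  0.81  0.03] w 0.0562 q [ 0.33 -0.08  1.77 -0.14  0.91  0.55]
tcp in head [-0.0009  0.0003  0.0737]
shift [-0.     0.01   0.141] turn [-0.     0.001  0.   ]
```

Emit:
servo_tool([
  [0, 0, 0.02, 0, 0, 0, 40],
  [0, 0, 0.05, 0, 0, 0, 40],
  [0, 0, 0.08, 0, 0, 0, 40],
  [0, 0, 0.08, 0, 0, 0, 40],
  [0, 0, 0.08, 0, 0, 0, 40],
])

```text
time: 12.73
tool_pos: [0.5847, 0.2202, 0.1499]
ee_rot: [2.603, -0.154, 1.443]
wrist_force: [-0.4, 0.0, -7.0]
width: 0.0563
finger_force: 34.4
```

```bash
python3 tgt.py .015 73
```

```text
t 12.7333 tool [0.5847 0.2202 0.1499] [ 2.603 -0.154  1.443] F [-0.4  0.  -7. ] [-0.16  0.87  0.02] w 0.0563 q [ 0.33 -0.07  1.77 -0.14  0.89  0.55]
tcp in head [-0.0008  0.0003  0.0658]
shift [-0.001  0.008  0.062] turn [0.    0.001 0.   ]
```

Already below the key tops with no force, so the keyways are on the keys. Going on to the collar.

Emit:
servo_tool([
  [0, 0.005, 0.03, 0, 0, 0, 40],
  [0, 0.005, 0.06, 0, 0, 0, 40],
  [0, 0.005, 0.1, 0, 0, 0, 40],
  [0, 0.005, 0.13, 0, 0, 0, 40],
  [0, 0.005, 0.15, 0, 0, 0, 40],
  [0, 0.005, 0.15, 0, 0, 0, 40],
])

```text
time: 13.23
tool_pos: [0.593, 0.2211, 0.137]
ee_rot: [2.603, -0.154, 1.443]
wrist_force: [0.7, -0.5, -5.9]
width: 0.0561
finger_force: 34.4
```

```bash
python3 tgt.py 0 73
```

```text
t 13.2333 tool [0.593  0.2211 0.137 ] [ 2.603 -0.154  1.443] F [ 0.7 -0.5 -5.9] [-0.09  0.86 -0.01] w 0.0561 q [ 0.32 -0.04  1.77 -0.14  0.86  0.55]
tcp in head [-0.0006  0.0001  0.0504]
shift [0.    0.006 0.058] turn [-0.     0.001  0.   ]
```

Emit:
servo_tool([
  [0, 0, 0.03, 0, 0, 0, 40],
  [0, 0, 0.06, 0, 0, 0, 40],
  [0, 0, 0.07, 0, 0, 0, 40],
  [0, 0, 0.07, 0, 0, 0, 40],
])

```text
time: 13.57
tool_pos: [0.596, 0.2216, 0.1333]
ee_rot: [2.603, -0.154, 1.443]
wrist_force: [-10.8, -2.3, 2.7]
width: 0.0561
finger_force: 33.3
```

```bash
python3 tgt.py 0 73
```

```text
t 13.5667 tool [0.596  0.2216 0.1333] [ 2.603 -0.154  1.443] F [-10.8  -2.3   2.7] [-0.44  1.65 -0.02] w 0.0561 q [ 0.32 -0.03  1.77 -0.14  0.85  0.55]
tcp in head [0.0001 0.0003 0.0457]
shift [-0.003 -0.     0.011] turn [-0.     0.001  0.   ]
```

Contact comes at the collar: TCP 45.7 mm above it and about 13 N axial, so the hub is seated. Now turn clockwise, which is positive about tool z.

Emit:
servo_tool([
  [0, 0, 0, 0, 0, 0.05, 40],
  [0, 0, 0, 0, 0, 0.11, 40],
  [0, 0, 0, 0, 0, 0.17, 40],
  [0, 0, 0, 0, 0, 0.23, 40],
  [0, 0, 0, 0, 0, 0.29, 40],
  [0, 0, 0, 0, 0, 0.35, 40],
  [0, 0, 0, 0, 0, 0.41, 40],
  [0, 0, 0, 0, 0, 0.47, 40],
  [0, 0, 0, 0, 0, 0.53, 40],
  [0, 0, 0, 0, 0, 0.58, 40],
  [0, 0, 0, 0, 0, 0.62, 40],
  [0, 0, 0, 0, 0, 0.62, 40],
])

```text
time: 14.57
tool_pos: [0.5962, 0.2201, 0.1335]
ee_rot: [2.955, -0.529, 0.476]
wrist_force: [-12.8, -6.3, 3.5]
width: 0.056
finger_force: 33.5
```

```bash
python3 tgt.py 0 0
```

```text
t 14.5667 tool [0.5962 0.2201 0.1335] [ 2.955 -0.529  0.476] F [-12.8  -6.3   3.5] [-1.32  1.41 -0.79] w 0.056 q [ 0.32 -0.03  1.77 -0.14  0.85  1.53]
tcp in head [ 0.0002 -0.0013  0.0458]
shift [ 0.002 -0.013  0.012] turn [0.003 0.001 0.191]
```

Emit:
servo_tool([
  [0, 0, 0, 0, 0, 0.05, 40],
  [0, 0, 0, 0, 0, 0.1, 40],
  [0, 0, 0, 0, 0, 0.14, 40],
  [0, 0, 0, 0, 0, 0.17, 40],
  [0, 0, 0, 0, 0, 0.19, 40],
  [0, 0, 0, 0, 0, 0.19, 40],
])

```text
time: 15.07
tool_pos: [0.5959, 0.2196, 0.1332]
ee_rot: [3.135, -0.557, 0.13]
wrist_force: [-13.3, -7.6, 4.8]
width: 0.0562
finger_force: 33.2
```

```bash
python3 tgt.py 0 0; python3 -c "
from h import *
from tgt import H
o=robot.get_obs();print('torque head axes',H.T@o['wrist_torque'])"
```

```text
t 15.0667 tool [0.5959 0.2196 0.1332] [ 3.135 -0.557  0.13 ] F [-13.3  -7.6   4.8] [-1.64  1.65 -0.84] w 0.0562 q [ 0.32 -0.03  1.77 -0.14  0.86  1.83]
tcp in head [-0.0003 -0.0017  0.0458]
shift [ 0.003 -0.018  0.012] turn [0.003 0.001 0.002]
torque head axes [-1.64965733  1.843511    0.03768321]
```

Emit:
servo_tool([
  [0, 0.01, 0, 0, 0, 0.02, 40],
  [0, 0.01, 0, 0, 0, 0.04, 40],
  [0, 0.01, 0, 0, 0, 0.06, 40],
  [0, 0.01, 0, 0, 0, 0.06, 40],
  [0, 0.01, 0, 0, 0, 0.06, 40],
])

```text
time: 15.48
tool_pos: [0.5954, 0.2199, 0.1329]
ee_rot: [-3.088, -0.554, 0.02]
wrist_force: [-14.8, -3.6, 4.6]
width: 0.0558
finger_force: 33.8
```

```bash
python3 tgt.py 0 0; python3 -c "
from h import *
from tgt import H
o=robot.get_obs();print('torque head axes',H.T@o['wrist_torque'],H.T@o['wrist_force'])"
```

```text
t 15.4833 tool [0.5954 0.2199 0.1329] [-3.088 -0.554  0.02 ] F [-14.8  -3.6   4.6] [-1.08  1.94 -0.29] w 0.0558 q [ 0.32 -0.03  1.77 -0.14  0.86  1.92]
tcp in head [-0.0008 -0.0014  0.0458]
shift [ 0.007 -0.015  0.012] turn [ 0.002  0.001 -0.058]
torque head axes [-0.85465146  2.06100048  0.19237545] [-10.40096666  -1.72683821  11.94855055]
```

Emit:
servo_tool([
  [0, 0, 0, 0, 0, 0.02, 40],
  [0, 0, 0, 0, 0, 0.04, 40],
  [0, 0, 0, 0, 0, 0.04, 40],
  [0, 0, 0, 0, 0, 0.04, 40],
])

```text
time: 15.82
tool_pos: [0.5949, 0.2205, 0.1326]
ee_rot: [-3.051, -0.549, -0.05]
wrist_force: [-15.5, -1.8, 4.6]
width: 0.0563
finger_force: 37.1
```

```bash
python3 tgt.py 0 0; python3 -c "
from h import *
from tgt import H
o=robot.get_obs();print('torque head axes',H.T@o['wrist_torque'],H.T@o['wrist_force'])"
```

```text
t 15.8167 tool [0.5949 0.2205 0.1326] [-3.051 -0.549 -0.05 ] F [-15.5  -1.8   4.6] [-1.1   2.16  0.74] w 0.0563 q [ 0.32 -0.03  1.77 -0.14  0.86  1.98]
tcp in head [-0.0013 -0.0007  0.0457]
shift [ 0.012 -0.009  0.011] turn [ 0.002  0.002 -0.096]
torque head axes [-0.30106077  2.2835207   1.05552489] [-10.85331566   0.15172856  12.15777916]
```

The torque about the shaft jumped from 0.19 to 1.06 N m, so the stop is reached. Ease off, open and withdraw along the axis.

Emit:
servo_tool([
  [0.01, 0, -0.01, 0, 0, -0.03, 40],
  [0.01, 0, -0.01, 0, 0, -0.03, 40],
  [0.01, 0, -0.01, 0, 0, -0.03, 60],
  [0.01, 0, -0.01, 0, 0, -0.03, 80],
  [0.01, 0, -0.01, 0, 0, -0.03, 94],
  [0.01, 0, -0.01, 0, 0, -0.03, 94],
  [0.01, 0, -0.01, 0, 0, -0.03, 94],
  [0.01, 0, -0.01, 0, 0, -0.03, 94],
  [0.01, 0, -0.01, 0, 0, -0.03, 94],
])

```text
time: 16.57
tool_pos: [0.5981, 0.2207, 0.1345]
ee_rot: [-3.075, -0.558, -0.001]
wrist_force: [-0.7, 0.1, -0.1]
width: 0.0934
finger_force: 0.0
```

Emit:
servo_tool([
  [0, 0, 0, 0, 0, 0, 94],
  [0, 0, -0.15, 0, 0, 0, 94],
  [0, 0, -0.4, 0, 0, 0, 94],
  [0, 0, -0.7, 0, 0, 0, 94],
  [0, 0, -1, 0, 0, 0, 94],
  [0, 0, -1, 0, 0, 0, 94],
  [0, 0, -1, 0, 0, 0, 94],
])

```text
time: 17.15
tool_pos: [0.5454, 0.2144, 0.2212]
ee_rot: [-3.073, -0.561, -0.002]
wrist_force: [0.9, -0.1, -0.1]
width: 0.0938
finger_force: 0.0
```

```bash
python3 tgt.py .1 0
python3 - <<'E'
from h import *
from tgt import H,O
a,o=snap('wrist','w4');c=cam('wrist',o)
im=cv2.imread('pics/w4.png');t=np.linspace(0,2*np.pi,60)
def d(P,col): cv2.polylines(im,[proj(c,O+(H@np.array(P).T).T).astype(int)],True,col,1)
d(np.array([.048*np.cos(t),.048*np.sin(t),0*t+.024]).T,(0,0,255))
d([[.028,.028,.056],[-.028,.028,.056],[-.028,-.028,.056],[.028,-.028,.056]],(0,255,0))
u,v=proj(c,O+H@[0,0,.05])[0].astype(int);u0,v0=max(u-110,0),max(v-100,0)
cv2.imwrite('pics/c5.png',cv2.resize(im[v0:v0+190,u0:u0+220],None,fx=3,fy=3,interpolation=cv2.INTER_CUBIC))
E
```

```text
t 17.15 tool [0.5454 0.2144 0.2212] [-3.073e+00 -5.610e-01 -2.000e-03] F [ 0.9 -0.1 -0.1] [-0.05  0.32  0.03] w 0.0938 q [ 0.34 -0.2   1.75 -0.13  1.04  1.93]
tcp in head [ 0.0033 -0.0005  0.1473]
shift [-0.033 -0.001  0.027] turn [-0.    -0.004 -0.069]
```

View pics/c5.png

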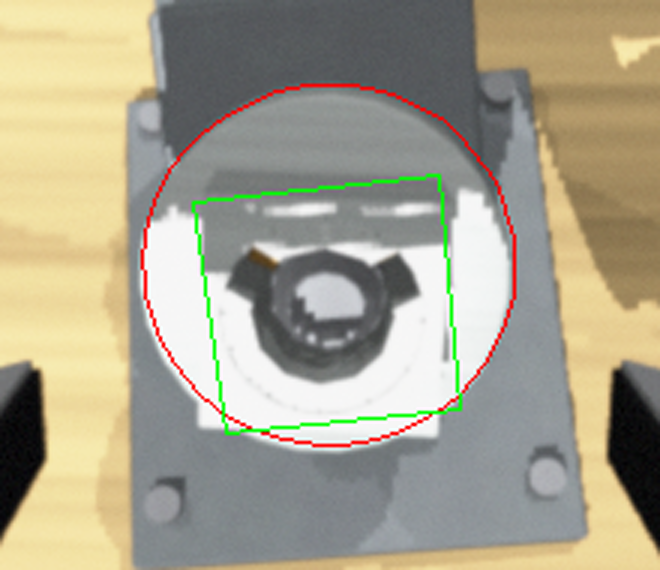

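The hub's flange matches the overlay of the home position. The shaft end shows in the bore at crop (325,295), and the brass key is in the left keyway at (262,258). The hub is turned to the stop, about 6° past +x because of the play, and the jaws are clear. Handing in.

```bash
python3 -c "
from bench import robot
print(robot.close_job())"
```

```text
the job is handed in; nothing more can be done
None
```

hub_a sits home on the collar with the shaft turned clockwise to its stop and the gripper clear; I handed the job in at about 17 s, and no verdict came back.

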